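# Ready the balance for weighing stones

### The arm

A 6-joint arm with a two-finger parallel gripper is mounted at the origin on the work surface. World frame = base frame: x ahead of the robot, y to its left, z up, the work surface at z = 0. Lengths are in m, angles in rad, forces in N, time in s.
With the tool pointing down it reaches from about 0.3 to 0.775 m from the base axis. Payload 14.6 kg.
Tool frame: the origin (TCP) lies midway between the tips of the shut fingers; the grasp point (between the pads) lies 19 mm behind it; z points along the fingers, y is the line along which they close (so a half turn about z gives the same grasp; the last joint's range is limited). The gripper opens to 85 mm and grips with 20 to 120 N. Pads are 22 mm wide; open, the fingers measure 114 mm over their backs; the gripper's body (76 mm by 85 mm) begins 54 mm behind the grasp point. The pads swing forward as they close: fully open they stand 13 mm farther back than shut.
Start: joints at [1.265, 0.3, 1.521, -0, 1.321, -0.067], TCP at [0.13, 0.534, 0.231] pointing down, gripper open.
Joint ranges: [-3.03, 3.03], [-0.79, 2.21], [0.23, 2.52], [-1.04, 4.18], [0, 3.07], [-2.55, 2.55]. Speed limits (rad/s): [2.22, 2.22, 2.57, 3.14, 3.14, 3.14].

### API

Orientations are given as [roll, pitch, yaw] about the fixed x, y, z axes, in that order (R = Rz(yaw) Ry(pitch) Rx(roll)).
In Python, from cell import manip gives the robot as it stands.
- The arm moves only by the tool drive_tool, never from a script. Its argument "deltas" is a list of rows, each an object of numbers: "x", "y", "z": the shift along the tool's x, y, z normalised to -1 to 1, where 1 is 0.5 m; "ax", "ay", "az": the turn, a rotation vector about the tool's x, y, z normalised to -1 to 1, where 1 is pi rad; "claw": the gripper command: -1 is fully open, 1 is shut, values between are in proportion. A call has 1 to 12 rows; each row is the pose to reach, as a shift and turn from the pose commanded when the call began, along the tool's axes at that moment, turning the shorter way round; what a row does not reach only later rows make up. A row lasts 1/8 s, in which the tool goes at most 62.5 mm and 10.7 degrees, less where a joint would pass 70% of its speed; a pose out of reach is approached as far as the arm can. A call with a number of a shift or a turn outside -1 to 1 is refused whole. A call with a gripper value outside its range is refused whole. The fingers move at their own pace and stop on an object; "squeeze" is the grip in N (left out, the last holds). Time passes only in rows, so rows that repeat a pose let the fingers close. It gives the time, the measured TCP pose, the force, the opening and the grip force at its end, in the units of the state.
- manip.get_state(): the state, without advancing time (a new reading comes with each control period).
- manip.snapshot(name): name is "scene" or "top" or "wrist"; returns a dict with "color" (480x640x3 uint8, red, green, blue), "camera_matrix" (3x3 intrinsics, pixels), "R" (3x3) and "t" (3): a world point X has camera coordinates R X + t. Camera axes: x right, y down, z forward; pixel columns grow to the right and rows downward; lengths in m; the calibration is good to about 2 mm. A picture is of the moment at which its call begins. There is no depth.
- manip.close_job(): hands the job in; it is judged then, once.
The state is a dict: "t": time; "joint_positions": joint angles; "dq": joint speeds; "effort": joint torques, N m; "tool_pos": TCP position; "eef_rot": TCP orientation; "wrist_force": force on the tool from outside, world axes, zero at the start; "torque": the same for the moment, N m; "width": finger opening in m; "gripper_force": force on a finger pad.
Only numpy, scipy, OpenCV 4.12 (cv2) and the standard library are available. Lean on these libraries where they do the work, as an engineer would, in place of code of your own. Each camera call takes 0.05 s, during which the arm holds its last target. There are 200 camera calls.

### The job

Get the balance ready to weigh stones in carats: with the closed fingertips press the round power key at the left end of the row, then the middle key (unit), then the wide tare bar at the right end, each lightly and letting it spring back up before the next. Leave the other two keys unpressed, keep off the pan with its dish, and leave the mallet, the check weight and the pot as they stand; nothing is to be picked up.

Things in the scene. Friction and masses are not known exactly. Their poses are not given: they have to be found in the camera images.
- balance: White plastic balance fixed on the bench, 250 mm deep (x), 210 wide (y). Origin on the bench under its middle, x to its rear, away from the robot but for up to 0.35 rad of yaw. Rear housing 62 mm high from x -35 on. Before it the key deck rises at 10 degrees from 38 mm high at x -125. Keys in a row at x -101, tops 49 mm up, 6.5 off the deck; y: power +80, menu +40, unit 0, print -37, tare -79.
- power_key (a joint): POWER key: the round key, 20 mm across, at the left-hand end of the row (left as the robot sees it, the balance's +y side). Joint value: travel in m straight into the deck, 0 up, 0.005 fully down. Sprung: moves from 0.7 N, 3.2 N at 2 mm, 7 N fully down; comes back up by itself. A press past 2 mm counts.
- power_key_top (a point): Centre of the top face of the power key, which faces up, tilted 10 degrees towards the robot with the deck; z is square to the deck, y along the key row to the left. It moves with the key.
- menu_key (a joint): Menu key: square key, 18 x 20 mm, second from the left, between the power and unit keys. Not to be pressed. Joint value as for the others.
- unit_key (a joint): UNIT key: square key, 18 mm deep x 20 mm wide, the middle one of the five keys, with a square key of the same size on either side. Joint value: travel in m straight into the deck, 0 up, 0.005 fully down. Sprung: moves from 0.7 N, 3.2 N at 2 mm, 7 N fully down; comes back up by itself. A press past 2 mm counts.
- unit_key_top (a point): Centre of the top face of the unit key, which faces up, tilted 10 degrees towards the robot with the deck; z is square to the deck, y along the key row to the left. It moves with the key.
- print_key (a joint): Print key: square key, 18 x 20 mm, fourth from the left, between the unit and tare keys. Not to be pressed. Joint value as for the others.
- tare_key (a joint): TARE key: the wide bar key, 18 mm deep x 38 mm wide, at the right-hand end of the row (the balance's -y side). Joint value: travel in m straight into the deck, 0 up, 0.005 fully down. Sprung: moves from 0.7 N, 3.2 N at 2 mm, 7 N fully down; comes back up by itself. A press past 2 mm counts.
- tare_key_top (a point): Centre of the top face of the tare key, which faces up, tilted 10 degrees towards the robot with the deck; z is square to the deck, y along the key row to the left. It moves with the key.
- pan: Round steel weighing pan of the balance, 120 mm across and 4.5 mm thick, fixed on the rear housing. Origin at the centre of its underside, 70 mm above the bench and 45 mm behind the balance's origin; top at 74.5 mm. Not to be touched.
- dish: Small loose aluminium weighing dish, a bowl 60 mm across and 16 mm high, about 30 g, standing on the pan near its centre. Origin at the centre of its underside. To be left where it is.
- weight: Loose brass check weight with a knob, 32 mm across, 47 mm high, 200 g, standing on the bench either beside the balance on its right or just before its front edge, left of the middle. Origin at the centre of its underside. To be left alone.
- pot: Loose round clear pot with a black lid, 43 mm across, 36 mm high, 50 g, standing in the other of those two places. Origin at the centre of its underside. To be left alone.
- mallet: Loose jeweller's mallet lying on the bench to the left of the balance: barrel head 48 mm across and 90 mm long along its y, handle 250 mm long towards its +x, 22 mm thick. Origin on the bench under the middle of the head. To be left alone.
Mind the look-alikes: they are no part of the job. There is more than one size of the dish; the job needs the largest.

How it is judged:
By the outcome, as a careful person would: the job done as asked, in the order asked, and still so for the second after the job is handed in, with the robot touching nothing.
It also fails if it takes over 40 s, if anything falls off the work surface, if the arm or the gripper's body presses on something with over 40 N, if the wrist force passes 120 N, or if a joint passes its speed limit or range.

## Working session

There is one attempt and no reset: what is moved stays moved. The work goes in short steps, Python scripts to look and compute and a tool call to move; the robot and the scene stay as the last step left them, time stands still between calls to the robot, and variables do not carry over. Pictures are saved under pics/ and viewed, at most 10 in all, crops included, and the job is handed in when it is done.

Besides the shell and the picture viewer there is one more tool, called after "Emit:" as a command line: name --argument value ..., lists and objects as JSON in quotes. drive_tool: Moves the arm, as the interface text tells. Scaled input: -1 to 1 covers 0.5 m each way for a shift and pi rad each way for a turn. Its arguments: {"type":"object","properties":{"deltas":{"type":"array"},"squeeze":{"type":"number"}},"required":["deltas"]}

```bash
mkdir -p pics; python3 - <<'E'
from cell import manip
import cv2,pickle
for n in("scene","top"):
    s=manip.snapshot(n);pickle.dump(s,open(n+".pkl","wb"));cv2.imwrite(f"pics/{n}0.png",s["color"][:,:,::-1])
    print(n,s["camera_matrix"],s["R"],s["t"])
print(manip.get_state())
E
```

```text
scene [[534.90539958   0.         316.3944049 ]
 [  0.         534.90539958 241.52286436]
 [  0.           0.           1.        ]] [[ 0.66243321  0.74894345 -0.01630811]
 [ 0.4151829  -0.38517153 -0.82417598]
 [-0.62354262  0.53919069 -0.56609893]] [-0.43182438 -0.15337801  1.23685142]
top [[484.06202672   0.         316.46648525]
 [  0.         484.06202672 239.56751974]
 [  0.           0.           1.        ]] [[-5.94789079e-05 -9.99985147e-01  5.44995594e-03]
 [-9.96932217e-01 -3.67271068e-04 -7.82688993e-02]
 [ 7.82697384e-02 -5.43789200e-03 -9.96917387e-01]] [0.06790676 0.57661594 1.01422393]
{'t': 0.1, 'joint_positions': array([ 1.26537841e+00,  3.00424657e-01,  1.52152447e+00,  1.99994333e-05,
        1.32070924e+00, -6.65934410e-02]), 'dq': array([-9.61318100e-04, -1.19788165e-03, -7.84226667e-04, -3.11750864e-04,
       -4.68113018e-06,  1.81136146e-03]), 'effort': array([ 3.17778768e-04, -5.44382322e+01, -3.62365901e+01, -6.52568269e-05,
        2.99915475e-03, -7.86439909e-05]), 'tool_pos': array([0.13003879, 0.53418659, 0.23077074]), 'eef_rot': array([-3.14053059e+00, -9.02461390e-05,  2.90276317e+00]), 'wrist_force': array([-0.29317664, -0.98035788,  0.21383795]), 'torque': array([0.01416181, 0.01639374, 0.01526239]), 'gripper_force': 0.0, 'width': 0.08535066997258316}
```

View pics/top0.png

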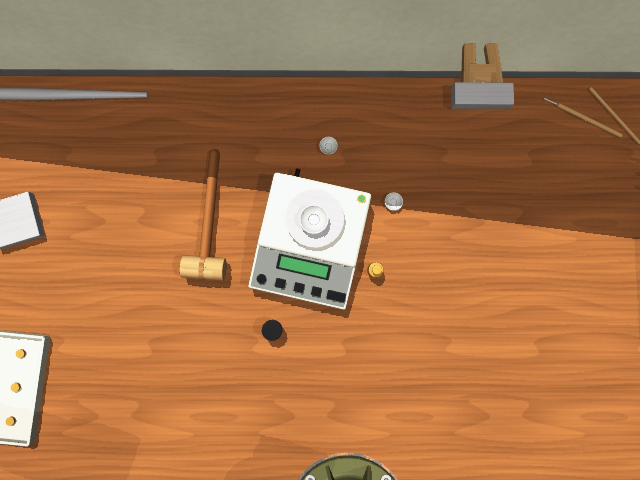

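View pics/scene0.png

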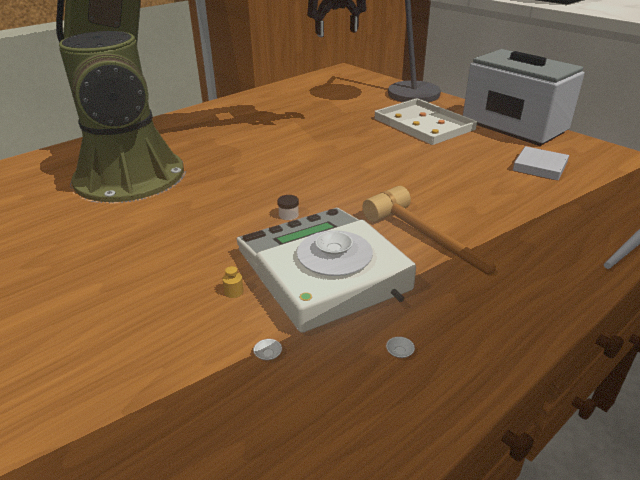

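The top view shows the key row from power (262,279) through unit (299,288) to tare (336,296), with the pot at (272,331), the weight at (376,270) and the mallet head at (203,268). Next I measure the keys by casting rays.

```bash
cat > h.py <<'E'
import numpy as np,cv2
def ray(s,u,v,z):
    K,R,t=s["camera_matrix"],s["R"],s["t"]
    c=-R.T@t; d=R.T@np.linalg.solve(K,[u,v,1.]); return (c+d*(z-c[2])/d[2])
def proj(s,X):
    p=s["camera_matrix"]@(s["R"]@np.asarray(X)+s["t"]); return p[:2]/p[2]
def dark(s,box,th=60,amin=20):
    x0,y0,x1,y1=box
    m=(s["color"].max(2)<th).astype(np.uint8); k=np.zeros_like(m);k[y0:y1,x0:x1]=m[y0:y1,x0:x1]
    n,l,st,c=cv2.connectedComponentsWithStats(k)
    return sorted([(c[i][0],c[i][1],st[i][4]) for i in range(1,n) if st[i][4]>=amin])
Y=np.array([80,40,0,-37,-79])/1000
def fit(P):  # P 5x2 key tops -> unit key xy, yaw, residual
    ax=np.polyfit(Y,P[:,0],1);ay=np.polyfit(Y,P[:,1],1)
    return np.array([ax[1],ay[1]]),np.arctan2(-ax[0],ay[0]),np.hypot(ax[0],ay[0]),np.c_[np.polyval(ax,Y),np.polyval(ay,Y)]
E
python3 - <<'E'
import pickle;from h import *
for n,b in(("top",(250,268,350,304)),("scene",(235,200,345,245))):
    s=pickle.load(open(n+".pkl","rb"));d=dark(s,b)
    if n=="scene": d=d[::-1]
    print(np.round(d,1))
    if len(d)==5:
        P=np.array([ray(s,u,v,.048)[:2] for u,v,_ in d]);o,y,k,F=fit(P);print(P.round(4),o,y,k,F.round(4))
s=pickle.load(open("top.pkl","rb"));print(ray(s,272,331,.036))
E
```

```text
[[261.2 278.5  69. ]
 [279.9 282.9  81. ]
 [298.6 287.1  80. ]
 [310.1 273.   79. ]
 [316.  291.3  81. ]
 [335.7 295.7 155. ]]
[]
[0.38460449 0.16063846 0.036     ]
```

```bash
cat >> h.py <<'E'
from scipy.spatial.transform import Rotation as Ro
def rel(st,X,yaw):  # shift and turn in drive units from the measured tool pose
    T=Ro.from_euler("xyz",st["eef_rot"])
    bx=np.array([np.cos(yaw),np.sin(yaw),0]);by=np.array([-np.sin(yaw),np.cos(yaw),0])
    a=np.radians(10);z=np.sin(a)*bx-np.array([0,0,np.cos(a)])
    G=Ro.from_matrix(np.c_[np.cross(by,z),by,z])
    return (T.inv().apply(X-st["tool_pos"])/.5).round(4),((T.inv()*G).as_rotvec()/np.pi).round(4),z
E
python3 - <<'E'
import pickle;from h import *;from cell import manip
s=pickle.load(open("top.pkl","rb"));d=[r for r in dark(s,(250,268,350,304)) if abs(r[0]-310.1)>1]
P=np.array([ray(s,u,v,.048)[:2] for u,v,_ in d]);o,y,k,F=fit(P);print(P.round(4),o,y,k,F.round(4))
st=manip.get_state()
print(rel(st,np.r_[o,.16],y))
E
```

```text
[[0.4935 0.1828]
 [0.4844 0.1439]
 [0.4758 0.1051]
 [0.4671 0.0691]
 [0.458  0.0283]] [0.47555683 0.10506844] -0.22610854484462897 0.9973502168316738 [[0.4934 0.1828]
 [0.4845 0.1439]
 [0.4756 0.1051]
 [0.4673 0.0691]
 [0.4579 0.0283]]
(array([-0.8745, -0.6702,  0.1422]), array([-0.0007, -0.0556, -0.004 ]), array([ 0.16922817, -0.03892963, -0.98480775]))
```

Emit:
drive_tool --deltas '[{"x": -0.22,"y": -0.168,"z": 0.0,"ay": -0.0556,"az": -0.004,"claw": 1},{"x": -0.437,"y": -0.335,"z": 0.0,"ay": -0.0556,"az": -0.004,"claw": 1},{"x": -0.8745,"y": -0.67,"z": 0.1,"ay": -0.0556,"az": -0.004,"claw": 1},{"x": -0.8745,"y": -0.67,"z": 0.1,"ay": -0.0556,"az": -0.004,"claw": 1},{"x": -0.8745,"y": -0.67,"z": 0.1,"ay": -0.0556,"az": -0.004,"claw": 1},{"x": -0.8745,"y": -0.67,"z": 0.1,"ay": -0.0556,"az": -0.004,"claw": 1},{"x": -0.8745,"y": -0.67,"z": 0.1,"ay": -0.0556,"az": -0.004,"claw": 1},{"x": -0.8745,"y": -0.67,"z": 0.1,"ay": -0.0556,"az": -0.004,"claw": 1},{"x": -0.8745,"y": -0.67,"z": 0.1422,"ay": -0.0556,"az": -0.004,"claw": 1},{"x": -0.8745,"y": -0.67,"z": 0.1422,"ay": -0.0556,"az": -0.004,"claw": 1},{"x": -0.8745,"y": -0.67,"z": 0.1422,"ay": -0.0556,"az": -0.004,"claw": 1},{"x": -0.8745,"y": -0.67,"z": 0.1422,"ay": -0.0556,"az": -0.004,"claw": 1}]' --squeeze 20

```text
$.deltas[0]: bad value
```

```bash
python3 - <<'E'
import pickle;from h import *;from cell import manip
st=manip.get_state();print(st)
s=manip.snapshot("wrist");pickle.dump(s,open("wrist.pkl","wb"));cv2.imwrite("pics/w1.png",s["color"][:,:,::-1])
for p in [(.4934,.1828),(.4756,.1051),(.4579,.0283)]: print(proj(s,[*p,.049]))
E
```

```text
{'t': 0.1, 'joint_positions': array([ 1.26537841e+00,  3.00424657e-01,  1.52152447e+00,  1.99994333e-05,
        1.32070924e+00, -6.65934410e-02]), 'dq': array([-9.61318100e-04, -1.19788165e-03, -7.84226667e-04, -3.11750864e-04,
       -4.68113018e-06,  1.81136146e-03]), 'effort': array([ 3.17778768e-04, -5.44382322e+01, -3.62365901e+01, -6.52568269e-05,
        2.99915475e-03, -7.86439909e-05]), 'tool_pos': array([0.13003879, 0.53418659, 0.23077074]), 'eef_rot': array([-3.14053059e+00, -9.02461390e-05,  2.90276317e+00]), 'wrist_force': array([-0.29317664, -0.98035788,  0.21383795]), 'torque': array([0.01416181, 0.01639374, 0.01526239]), 'gripper_force': 0.0, 'width': 0.08535066997258316}
[115.84590484 566.46549166]
[ 49.75320881 567.01252703]
[-15.49808385 567.49242474]
```

View pics/w1.png

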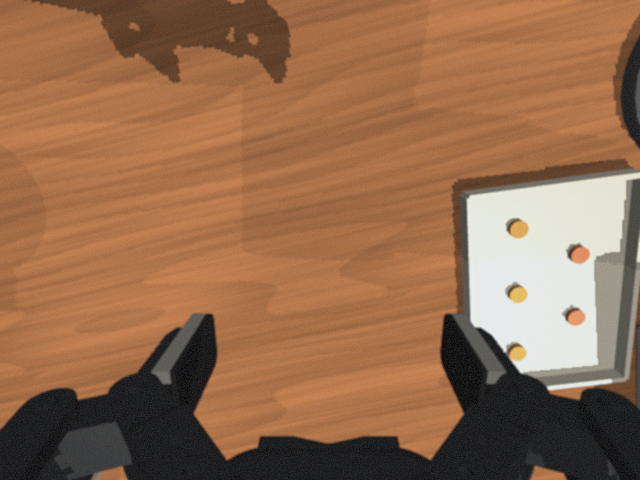

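The wrist picture is from the start pose: bench and tray only, with the fingers at (190,370) and (470,370). The move was refused, so I'm retrying with every number given.

Emit:
drive_tool --deltas '[{"x": -0.22,"y": -0.168,"z": 0.0,"ax": 0,"ay": -0.0556,"az": -0.004,"claw": 1},{"x": -0.437,"y": -0.335,"z": 0.0,"ax": 0,"ay": -0.0556,"az": -0.004,"claw": 1},{"x": -0.8745,"y": -0.67,"z": 0.1,"ax": 0,"ay": -0.0556,"az": -0.004,"claw": 1},{"x": -0.8745,"y": -0.67,"z": 0.1,"ax": 0,"ay": -0.0556,"az": -0.004,"claw": 1},{"x": -0.8745,"y": -0.67,"z": 0.1,"ax": 0,"ay": -0.0556,"az": -0.004,"claw": 1},{"x": -0.8745,"y": -0.67,"z": 0.1,"ax": 0,"ay": -0.0556,"az": -0.004,"claw": 1},{"x": -0.8745,"y": -0.67,"z": 0.1,"ax": 0,"ay": -0.0556,"az": -0.004,"claw": 1},{"x": -0.8745,"y": -0.67,"z": 0.1,"ax": 0,"ay": -0.0556,"az": -0.004,"claw": 1},{"x": -0.8745,"y": -0.67,"z": 0.1422,"ax": 0,"ay": -0.0556,"az": -0.004,"claw": 1},{"x": -0.8745,"y": -0.67,"z": 0.1422,"ax": 0,"ay": -0.0556,"az": -0.004,"claw": 1},{"x": -0.8745,"y": -0.67,"z": 0.1422,"ax": 0,"ay": -0.0556,"az": -0.004,"claw": 1},{"x": -0.8745,"y": -0.67,"z": 0.1422,"ax": 0,"ay": -0.0556,"az": -0.004,"claw": 1}]' --squeeze 20

```text
t: 1.65
tool_pos: [0.4754, 0.1064, 0.1608]
eef_rot: [-3.141, 0.176, 2.917]
wrist_force: [0.2, -0.6, -0.1]
width: -0.0004
gripper_force: 0.0
```

```bash
python3 - <<'E'
import pickle;from h import *;from cell import manip
s=manip.snapshot("wrist");pickle.dump(s,open("wrist.pkl","wb"));cv2.imwrite("pics/w2.png",s["color"][:,:,::-1])
for p in [(.4934,.1828),(.4845,.1439),(.4756,.1051),(.4673,.0691),(.4579,.0283)]: print(proj(s,[*p,.049]).round(1))
st=manip.get_state();print(st['tool_pos'],st['eef_rot'],st['wrist_force'],proj(s,st['tool_pos']))
E
```

```text
[445.9 208.8]
[386.1 208.8]
[326.5 208.7]
[271.1 208.6]
[208.4 208.5]
[0.47546913 0.1064556  0.16080154] [-3.14091443  0.17561542  2.91709481] [-0.161693    0.48195556 -0.73686151] [328.26221091 313.55096136]
```

View pics/w2.png

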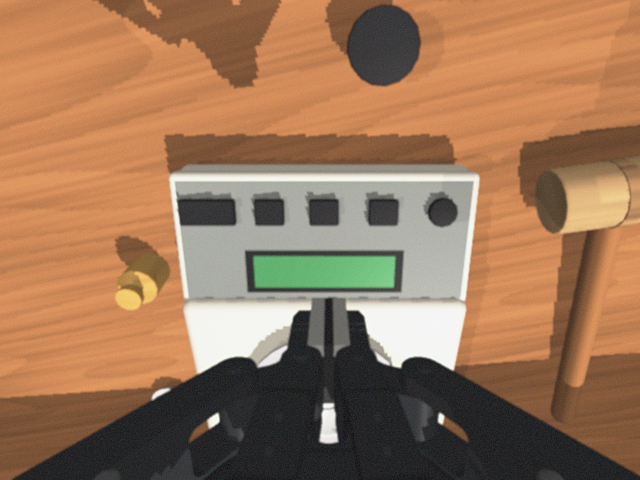

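The wrist view shows all five keys in row 212 (tare 207, print 268, unit 323, menu 383, power 442) and the shut fingertips at (328,305). The prediction is within about 3 px. I'll refine the position from this view.

```bash
python3 - <<'E'
import pickle;from h import *;from cell import manip
s=pickle.load(open("wrist.pkl","rb"));d=dark(s,(176,190,466,232),60,200)[::-1];print(np.round(d,1))
P=np.array([ray(s,u,v,.049)[:2] for u,v,_ in d]);o,y,k,F=fit(P);print(o,y,k,F.round(4),P.round(4))
F=(F+np.array([[.4934,.1828],[.4845,.1439],[.4756,.1051],[.4673,.0691],[.4579,.0283]]))/2
st=manip.get_state();y=(y-.226)/2
z=rel(st,st["tool_pos"],y)[2]
for i in(0,2,4): 
    X=np.r_[F[i],.049];print(i,X.round(4),rel(st,X-.02*z,y)[:2],rel(st,X,y)[0])
E
```

```text
[[ 440.8  206.7  292. ]
 [ 320.5  208.6  365. ]
 [ 268.4  211.1  575. ]
 [ 207.3  211.2 1148. ]]Traceback (most recent call last):
  File "<stdin>", line 3, in <module>
  File "h.py", line 14, in fit
    ax=np.polyfit(Y,P[:,0],1);ay=np.polyfit(Y,P[:,1],1)
    raise TypeError("expected x and y to have same length")
TypeError: expected x and y to have same length
```

```bash
python3 - <<'E'
import pickle;from h import *;from cell import manip
s=pickle.load(open("wrist.pkl","rb"))
for th in(70,80,90):
    d=dark(s,(176,190,466,232),th,200)[::-1];print(th,np.round(d,1).tolist())
d=[(442,212),(383.5,212),(323,211.7),(268.5,211.5),(207.5,211.5)]
P=np.array([ray(s,u,v,.049)[:2] for u,v in d]);o,y,k,F=fit(P);print(o,y,k,F.round(4))
F=(F+np.array([[.4934,.1828],[.4845,.1439],[.4756,.1051],[.4673,.0691],[.4579,.0283]]))/2
st=manip.get_state();y=(y-.226)/2
z=rel(st,st["tool_pos"],y)[2]
for i in(0,2,4): 
    X=np.r_[F[i],.049];print(i,X.round(4),rel(st,X-.02*z,y)[:2],rel(st,X,y)[0])
E
```

```text
70 [[441.8, 210.7, 580.0], [382.3, 210.9, 691.0], [323.4, 211.1, 699.0], [268.8, 211.3, 721.0], [206.7, 211.3, 1420.0]]
80 [[441.9, 211.3, 636.0], [382.5, 211.5, 748.0], [323.2, 211.4, 739.0], [268.8, 211.4, 750.0], [206.7, 211.4, 1450.0]]
90 [[441.9, 211.2, 661.0], [382.4, 211.3, 774.0], [323.2, 211.3, 752.0], [268.7, 211.2, 769.0], [206.8, 211.3, 1479.0]]
[0.47731362 0.10280609] -0.22740327551835127 0.9905616448642968 [[0.4952 0.18  ]
 [0.4862 0.1414]
 [0.4773 0.1028]
 [0.4691 0.0671]
 [0.4597 0.0266]]
0 [0.4943 0.1814 0.049 ] (array([0.0357, 0.1547, 0.1806]), array([-0.0001,  0.0003,  0.0007])) [0.0358 0.1547 0.2206]
2 [0.4765 0.104  0.049 ] (array([ 0.036 , -0.0043,  0.1807]), array([-0.0001,  0.0003,  0.0007])) [ 0.0361 -0.0043  0.2207]
4 [0.4588 0.0274 0.049 ] (array([ 0.0364, -0.1614,  0.1807]), array([-0.0001,  0.0003,  0.0007])) [ 0.0365 -0.1614  0.2207]
```

Emit:
drive_tool --deltas '[{"x": 0.018,"y": 0.077,"z": 0.09,"ax": 0,"ay": 0,"az": 0,"claw": 1},{"x": 0.036,"y": 0.155,"z": 0.15,"ax": 0,"ay": 0,"az": 0,"claw": 1},{"x": 0.036,"y": 0.155,"z": 0.2,"ax": 0,"ay": 0,"az": 0,"claw": 1},{"x": 0.036,"y": 0.155,"z": 0.21,"ax": 0,"ay": 0,"az": 0,"claw": 1},{"x": 0.036,"y": 0.155,"z": 0.21,"ax": 0,"ay": 0,"az": 0,"claw": 1},{"x": 0.036,"y": 0.155,"z": 0.21,"ax": 0,"ay": 0,"az": 0,"claw": 1}]'

```text
t: 2.45
tool_pos: [0.494, 0.1808, 0.0549]
eef_rot: [-3.141, 0.176, 2.915]
wrist_force: [0.3, -0.3, -0.3]
width: 0.0002
gripper_force: 0.0
```

```bash
python3 - <<'E'
from h import *;from cell import manip
s=manip.snapshot("wrist");cv2.imwrite("pics/w3.png",s["color"][:,:,::-1])
st=manip.get_state();print(st['tool_pos'],st['eef_rot'],st['wrist_force'],rel(st,np.array([.4943,.1814,.049]),-.2267)[:2])
E
```

```text
[0.49400961 0.18075112 0.05477014] [-3.1414751   0.17629986  2.91503127] [-0.20685538 -0.27574741  0.33899602] (array([0.0018, 0.0014, 0.0114]), array([-0.    ,  0.0006,  0.    ]))
```

View pics/w3.png

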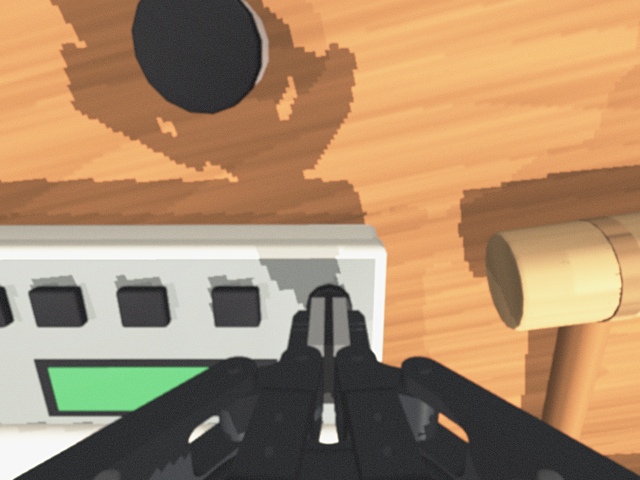

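The fingertips sit over the power key at (328,293), clear of the menu key at (236,305). I'll press in small steps.

Emit:
drive_tool --deltas '[{"x": 0.001,"y": 0.001,"z": 0.006,"ax": 0,"ay": 0,"az": 0,"claw": 1},{"x": 0.001,"y": 0.001,"z": 0.01,"ax": 0,"ay": 0,"az": 0,"claw": 1},{"x": 0.001,"y": 0.001,"z": 0.013,"ax": 0,"ay": 0,"az": 0,"claw": 1},{"x": 0.001,"y": 0.001,"z": 0.015,"ax": 0,"ay": 0,"az": 0,"claw": 1},{"x": 0.001,"y": 0.001,"z": 0.015,"ax": 0,"ay": 0,"az": 0,"claw": 1}]'

```text
t: 3.12
tool_pos: [0.4945, 0.181, 0.0462]
eef_rot: [-3.14, 0.175, 2.915]
wrist_force: [-1.7, -0.7, 4.0]
width: 0.0003
gripper_force: 2.0
```

Emit:
drive_tool --deltas '[{"x": 0,"y": 0,"z": 0.001,"ax": 0,"ay": 0,"az": 0,"claw": 1},{"x": 0,"y": 0,"z": 0.001,"ax": 0,"ay": 0,"az": 0,"claw": 1}]'

```text
t: 3.38
tool_pos: [0.4946, 0.181, 0.0457]
eef_rot: [-3.141, 0.175, 2.915]
wrist_force: [-1.4, -1.1, 4.6]
width: 0.0001
gripper_force: 2.3
```

```bash
python3 - <<'E'
from h import *;from cell import manip
st=manip.get_state();print(st['tool_pos'],st['wrist_force'])
for X in((.4943,.1814,.049),(.4765,.104,.049),(.4588,.0274,.049)): print(rel(st,np.array(X),-.2267)[0])
E
```

```text
[0.49458973 0.18104187 0.04567011] [-1.38018595 -1.07019935  4.57575803]
[-0.0004  0.0006 -0.0067]
[-0.0005 -0.1583 -0.0065]
[-3.000e-04 -3.155e-01 -6.400e-03]
```

Emit:
drive_tool --deltas '[{"x": 0,"y": 0,"z": -0.02,"ax": 0,"ay": 0,"az": 0,"claw": 1},{"x": 0,"y": 0,"z": -0.05,"ax": 0,"ay": 0,"az": 0,"claw": 1},{"x": 0,"y": 0,"z": -0.05,"ax": 0,"ay": 0,"az": 0,"claw": 1},{"x": 0,"y": -0.08,"z": -0.05,"ax": 0,"ay": 0,"az": 0,"claw": 1},{"x": 0,"y": -0.158,"z": -0.05,"ax": 0,"ay": 0,"az": 0,"claw": 1},{"x": 0,"y": -0.158,"z": -0.05,"ax": 0,"ay": 0,"az": 0,"claw": 1},{"x": 0,"y": -0.158,"z": -0.03,"ax": 0,"ay": 0,"az": 0,"claw": 1},{"x": 0,"y": -0.158,"z": -0.018,"ax": 0,"ay": 0,"az": 0,"claw": 1},{"x": 0,"y": -0.158,"z": -0.018,"ax": 0,"ay": 0,"az": 0,"claw": 1}]'

```text
t: 4.5
tool_pos: [0.4751, 0.1049, 0.0537]
eef_rot: [-3.14, 0.173, 2.916]
wrist_force: [-0.3, -0.4, 0.7]
width: 0.0
gripper_force: 0.0
```

```bash
python3 - <<'E'
from h import *;from cell import manip
s=manip.snapshot("wrist");cv2.imwrite("pics/w4.png",s["color"][:,:,::-1])
st=manip.get_state();print(st['tool_pos'],st['wrist_force'],rel(st,np.array((.4765,.104,.049)),-.2267)[:2])
E
```

```text
[0.47517833 0.10484756 0.05406644] [ 0.36526769 -0.06754898 -0.23715498] (array([-0.0012, -0.001 ,  0.0105]), array([-0.0004, -0.0002,  0.0004]))
```

View pics/w4.png

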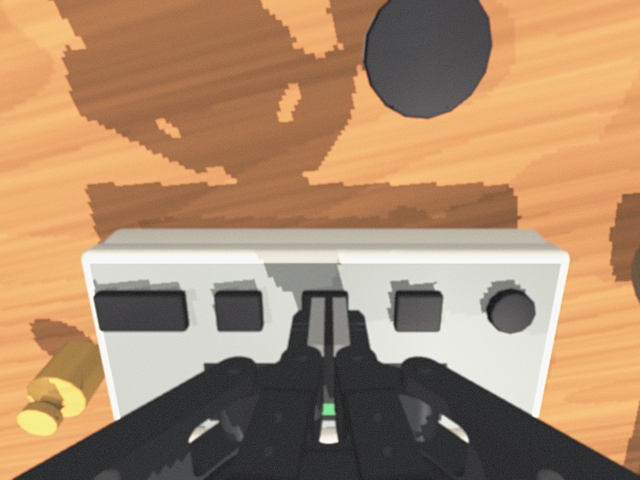

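The unit key is directly under the tips at (325,300). Menu (417,310) and print (240,310) are clear, and the power key (511,310) is back up.

Emit:
drive_tool --deltas '[{"x": -0.001,"y": -0.002,"z": 0.006,"ax": 0,"ay": 0,"az": 0,"claw": 1},{"x": -0.001,"y": -0.002,"z": 0.01,"ax": 0,"ay": 0,"az": 0,"claw": 1},{"x": -0.001,"y": -0.002,"z": 0.013,"ax": 0,"ay": 0,"az": 0,"claw": 1},{"x": -0.001,"y": -0.002,"z": 0.015,"ax": 0,"ay": 0,"az": 0,"claw": 1},{"x": -0.001,"y": -0.002,"z": 0.016,"ax": 0,"ay": 0,"az": 0,"claw": 1},{"x": -0.001,"y": -0.002,"z": 0.016,"ax": 0,"ay": 0,"az": 0,"claw": 1}]'

```text
t: 5.3
tool_pos: [0.4769, 0.103, 0.0469]
eef_rot: [-3.141, 0.175, 2.915]
wrist_force: [-1.3, 0.3, 3.0]
width: -0.0001
gripper_force: 1.6
```

Emit:
drive_tool --deltas '[{"x": 0,"y": 0,"z": 0.0025,"ax": 0,"ay": 0,"az": 0,"claw": 1},{"x": 0,"y": 0,"z": 0.0025,"ax": 0,"ay": 0,"az": 0,"claw": 1}]'

```text
t: 5.55
tool_pos: [0.4771, 0.103, 0.0456]
eef_rot: [-3.14, 0.175, 2.916]
wrist_force: [-1.7, -0.9, 4.3]
width: -0.0002
gripper_force: 2.4
```

```bash
python3 - <<'E'
from h import *;from cell import manip
st=manip.get_state();print(st['tool_pos'],st['wrist_force'])
for X in((.4765,.104,.049),(.4588,.0274,.049)): print(rel(st,np.array(X),-.2267)[0])
E
```

```text
[0.47714754 0.10297539 0.04555669] [-1.71351848 -0.90352392  4.26533882]
[ 0.0005  0.0017 -0.0071]
[ 0.0007 -0.1555 -0.0069]
```

Emit:
drive_tool --deltas '[{"x": 0,"y": 0,"z": -0.02,"ax": 0,"ay": 0,"az": 0,"claw": 1},{"x": 0,"y": 0,"z": -0.05,"ax": 0,"ay": 0,"az": 0,"claw": 1},{"x": 0,"y": 0,"z": -0.05,"ax": 0,"ay": 0,"az": 0,"claw": 1},{"x": 0,"y": -0.08,"z": -0.05,"ax": 0,"ay": 0,"az": 0,"claw": 1},{"x": 0,"y": -0.156,"z": -0.05,"ax": 0,"ay": 0,"az": 0,"claw": 1},{"x": 0,"y": -0.156,"z": -0.05,"ax": 0,"ay": 0,"az": 0,"claw": 1},{"x": 0,"y": -0.156,"z": -0.03,"ax": 0,"ay": 0,"az": 0,"claw": 1},{"x": 0,"y": -0.156,"z": -0.018,"ax": 0,"ay": 0,"az": 0,"claw": 1},{"x": 0,"y": -0.156,"z": -0.018,"ax": 0,"ay": 0,"az": 0,"claw": 1}]'

```text
t: 6.68
tool_pos: [0.4579, 0.0279, 0.0537]
eef_rot: [-3.14, 0.173, 2.917]
wrist_force: [-0.2, -0.4, 0.4]
width: 0.0
gripper_force: 0.0
```

```bash
python3 - <<'E'
from h import *;from cell import manip
s=manip.snapshot("wrist");cv2.imwrite("pics/w5.png",s["color"][:,:,::-1])
st=manip.get_state();print(st['tool_pos'],st['wrist_force'],rel(st,np.array((.4588,.0274,.049)),-.2267)[:2])
E
```

```text
[0.45800201 0.02777973 0.05405167] [0.1146824  0.75321081 0.8576265 ] (array([ 0.    , -0.0004,  0.0102]), array([-0.0003, -0.0002,  0.0005]))
```

View pics/w5.png

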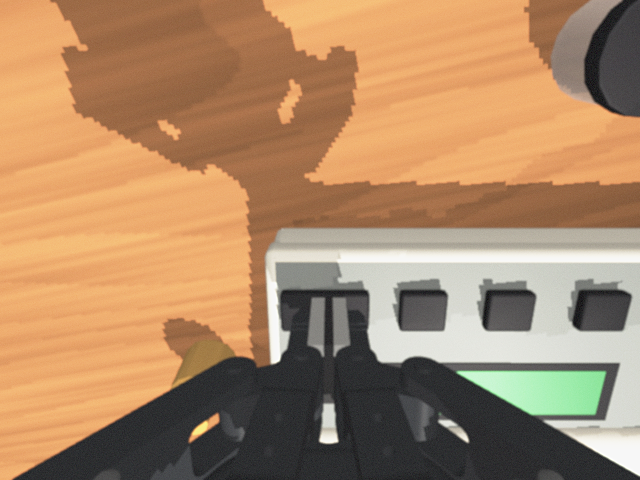

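The tare bar (282–369, row 310) is centred under the tips, the print key (422,310) is clear, and unit (508,310) is back up.

Emit:
drive_tool --deltas '[{"x": 0,"y": 0,"z": 0.006,"ax": 0,"ay": 0,"az": 0,"claw": 1},{"x": 0,"y": 0,"z": 0.01,"ax": 0,"ay": 0,"az": 0,"claw": 1},{"x": 0,"y": 0,"z": 0.013,"ax": 0,"ay": 0,"az": 0,"claw": 1},{"x": 0,"y": 0,"z": 0.016,"ax": 0,"ay": 0,"az": 0,"claw": 1},{"x": 0,"y": 0,"z": 0.0185,"ax": 0,"ay": 0,"az": 0,"claw": 1},{"x": 0,"y": 0,"z": 0.0185,"ax": 0,"ay": 0,"az": 0,"claw": 1}]'

```text
t: 7.48
tool_pos: [0.4597, 0.027, 0.0454]
eef_rot: [-3.141, 0.175, 2.916]
wrist_force: [-2.0, 2.8, 4.3]
width: -0.0
gripper_force: 2.5
```

```bash
python3 - <<'E'
from cell import manip
for i in range(4):
    manip.snapshot("top");st=manip.get_state();print(st['tool_pos'],st['wrist_force'])
E
```

```text
[0.45969769 0.02699053 0.04546708] [-2.37029289  1.59690831  3.80587198]
[0.45969466 0.02696412 0.04546894] [-2.0398632   2.18965892  4.88874103]
[0.45966458 0.02696482 0.04544807] [-2.55394756  2.66090389  5.34488709]
[0.45969738 0.02696368 0.04546742] [-1.88934123  1.70018127  4.89536309]
```

Emit:
drive_tool --deltas '[{"x": 0,"y": 0,"z": 0,"ax": 0,"ay": 0,"az": 0,"claw": 1},{"x": 0,"y": 0,"z": -0.05,"ax": 0,"ay": 0,"az": 0,"claw": 1},{"x": 0,"y": 0,"z": -0.15,"ax": 0,"ay": 0,"az": 0,"claw": 1},{"x": 0,"y": 0,"z": -0.25,"ax": 0,"ay": 0,"az": 0,"claw": 1},{"x": 0,"y": 0,"z": -0.25,"ax": 0,"ay": 0,"az": 0,"claw": 1},{"x": 0,"y": 0,"z": -0.25,"ax": 0,"ay": 0,"az": 0,"claw": 1}]'

```text
t: 8.43
tool_pos: [0.4384, 0.0318, 0.1679]
eef_rot: [-3.14, 0.174, 2.915]
wrist_force: [0.1, 0.1, -0.3]
width: 0.0
gripper_force: 0.0
```

```bash
python3 - <<'E'
from h import *;from cell import manip
s=manip.snapshot("scene");c=s["color"][150:390,180:520,::-1];cv2.imwrite("pics/s2.png",cv2.resize(c,None,fx=2,fy=2))
st=manip.get_state();print(st['t'],st['tool_pos'],st['wrist_force'])
E
```

```text
8.475 [0.43817555 0.03183389 0.16738337] [-0.19237929 -0.17246629 -1.1992158 ]
```

View pics/s2.png

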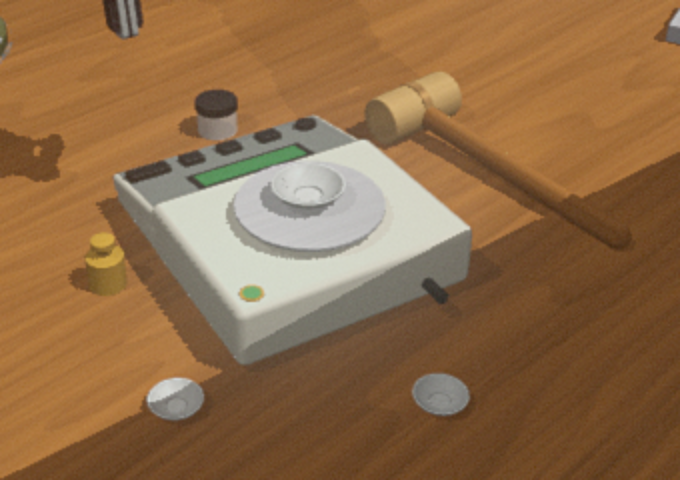

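The crop shows all five keys up, from tare (148,171) to power (305,124). The pot, weight, mallet and dish are where they were, and the arm is clear.

```bash
python3 -c "from cell import manip; print(manip.close_job())"
```

```text
the job is handed in; nothing more can be done
None
```

I pressed power, then unit, then tare, each about 3 mm down by force and position readings. In the final pictures all keys were back up and nothing else had moved; the job is handed in at about 8.5 s, with no verdict returned.

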